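Glue a sofa foot onto a sloping corner board and hold it

ROBOT

A 6-joint arm with a two-finger parallel gripper is mounted at the origin on the work surface. World frame = base frame: x ahead of the robot, y to its left, z up, the work surface at z = 0. Lengths are in m, angles in rad, forces in N, time in s.
With the tool pointing down it reaches from about 0.25 to 0.775 m from the base axis. Payload 4 kg.
Tool frame: the origin (TCP) lies between the finger pads; the fingertips stand 25 mm ahead of it and the grasp point (between the pads) lies 6 mm ahead of it (robot.tip_reach is the z of the fingertips in the tool frame, in m); z points along the fingers, y is the line along which they close (so a half turn about z gives the same grasp; the last joint's range is limited). The gripper opens to 94 mm and grips with 3 to 60 N. Pads are 16 mm wide; open, the fingers measure 119 mm over their backs; the gripper's body (75 mm by 177 mm) begins 78 mm behind the grasp point.
Start: joints at [-1.426, 0.087, 1.371, -0, 1.684, -0.103], TCP at [0.135, -0.533, 0.231] pointing down, gripper open.
Joint ranges: [-3.1, 3.1], [-0.76, 2.03], [0.27, 2.55], [-1.08, 4.22], [0.17, 2.65], [-2.57, 2.57]. Speed limits (rad/s): [2.79, 2.79, 3.14, 3.14, 3.14, 3.14].

INTERFACE

Orientations are given as [roll, pitch, yaw] about the fixed x, y, z axes, in that order (R = Rz(yaw) Ry(pitch) Rx(roll)).
In Python, from bench import robot gives the robot as it stands. The module is installed in compiled form; this text tells all that it offers.
- The arm moves only by the shell command python3 -m handwheel 'ROWS'. ROWS is JSON, a list of rows, each a list of 3 entries, a list of its own where there are three numbers: the turn, a rotation vector about the world's x, y, z in units of 90 degrees (1.0 is 90 degrees), then the shift along the world's x, y, z in units of 0.05 m (1.0 is 0.05 m), then the closure, from 0 (fully open) to 1 (shut). A call has 1 to 5 rows; each row shifts and turns the commanded pose from where the row before left it; what a row does not reach is not made up. A row lasts 1/10 s, in which the tool goes at most 50 mm and 8.59 degrees, less where a joint would pass 70% of its speed; a pose out of reach is approached as far as the arm can. A call with a number of a shift or a turn outside -1 to 1 is refused whole. A call with a gripper value outside its range is refused whole. The fingers move at their own pace and stop on an object; the grip force is fixed at half the most. Time passes only in rows, so rows that do not move let the fingers close. It gives the time, the measured TCP pose, the force, the opening and the grip force at its end, in the units of the state.
- robot.get_obs(): the state, without advancing time (a new reading comes with each control period).
- robot.snapshot(name): name is "scene" or "top" or "wrist"; returns (picture, depth): 384x512x3 uint8, red, green, blue; 384x512 float32, m along the optical axis (not along the pixel's ray), 0 where there is no reading.
- robot.calibration(name): a dict with "mtx" (3x3 intrinsics, pixels), "D" ([k1, k2, p1, p2, k3] as OpenCV has them; the pictures are not rectified), "extrinsics" (4x4, takes a point from camera to world coordinates); the wrist camera has in their place "hand_eye" (4x4, takes a point from camera to tool coordinates, whose origin is the TCP and whose axes are the flange's). Camera axes: x right, y down, z forward; pixel columns grow to the right and rows downward; lengths in m; the calibration is good to about 2 mm. A picture is of the moment at which its call begins: read the wrist's pose just before it. calibration takes no time and is no camera call.
- robot.close_job(): hands the job in; it is judged then, once.
Trained networks look in the newest picture that a camera, given by its name, has taken for a name from the list of things; names that differ only in an ending like _2 or _b are one class to them, and where a whole thing is asked for, a point or a joint stands for the part that bears it (a point fixed in the world has none). Each returns a list of dicts, best first, with "p" (0 to 1); they miss things now and then, are a little off and sometimes report something else, mostly with a low value. They report only what shows in the picture. A call takes as long as a camera call.
- robot.boxes_of(query, camera): "bbox" ([left, top, right, bottom] in pixels, round what is visible of it).
The state is a dict: "time": time; "joint_positions": joint angles; "qvel": joint speeds; "joint_torque": joint torques, N m; "tool_pos": TCP position; "ee_rot": TCP orientation; "wrist_force": force on the tool from outside, world axes, zero at the start; "wrist_torque": the same for the moment, N m; "width": finger opening in m; "finger_force": force on a finger pad.
Only numpy, scipy, OpenCV 4.12 (cv2) and the standard library are available. Lean on these libraries where they do the work, as an engineer would, in place of code of your own. Each camera call takes 0.05 s, during which the arm holds its last target. There are 200 camera calls.

TASK

Pick up the glue can and aim its spout at the middle of the square pencilled on the tilted board, from roughly 13 cm away, holding the can steady for a good second as if giving it a spray; then stand the can back upright on the bench and let go of it. Take the sofa foot by its wooden stub, tilt it to the board's slope and press its steel plate flush, centred and square on the pencilled square with a light steady push of about 12 N. Finish while still gripping the foot and pushing it flush (do not let go), and leave the cone of thread, the hammer and the tape roll alone.

Things in the scene. Friction and masses are not known exactly. Their poses are not given: they have to be found in the camera images.
- can: Aluminium spray can with paper label, upright on the bench, 50 mm diameter, straight-sided up to 135 mm, 0.2-0.4 kg; white button on top (to 159 mm) and thin white spout (top at 156 mm) sticking out 57 mm to one side, its end bent 35 degrees down. Origin: centre of the underside; z up, x the side the spout points to. Grip it along its y about 115 mm up, so the gripper's body clears the spout.
- nozzle (a point): Tip of the can's spout, 57 mm along x and 139 mm along z from the can's origin. Its x axis is the spray direction: 35 degrees below level when the can is upright; its y axis is the can's y.
- foot: Square sofa foot standing plate down on the bench: steel plate 70 x 70 x 8 mm with a dark wooden stub, 34 x 34 mm and 70 mm tall, square to it on its middle (78 mm in all), 0.15 to 0.3 kg. Origin: centre of the plate's flat underside; z up the stub, x and y along the plate's edges. Any of its four ways round will do.
- stand: Grey steel stand fixed to the bench: base 190 x 200 x 12 mm, two cheeks 8 mm thick (outer faces 180 mm apart along y, black knobs outside) up to 107 mm, carrying the board between them. Origin: centre of the base's underside, on the bench; z up. It faces the robot (its -x), give or take 20 degrees. The board is clamped stiff, sloping 14 to 35 degrees.
- seat (a point): Middle of the pencilled square (78 mm outside, dark lines) on the flat rigid face of the plywood board, which is 130 mm along the slope, 150 mm across, 18 mm thick and turns on an axis (stand's y) 100 mm above the bench, 30 mm below the face. z: the face's outward normal; x: up the slope, away from the robot; y: across it.
- cone: Cone of thread, terracotta colour, 60 mm wide at the foot, 130 mm tall, standing on the bench; to be left alone. Origin: centre of the underside.
- hammer: Hammer lying on the bench; to be left alone. Origin: on the bench under its middle, x along the handle towards the head.
- tape: Roll of paper tape lying flat, 80 mm diameter, 30 mm tall; to be left alone. Origin: centre of the underside.

How it is judged:
On the way, in this order (a step that is already met when the one before it is completed fails the run):
1. the held can's spout points at the middle of the pencilled square from 8 to 20 cm, within 25 mm of it, steady (can under 3 cm/s) for 0.8 s (x of seat in the frame of nozzle between 0.08 and 0.2 m and y of seat in the frame of nozzle between -0.025 and 0.025 m and z of seat in the frame of nozzle between -0.025 and 0.025 m and linear speed of can below 0.03 m/s and angular speed of can below 0.2 rad/s and contact force between can and the fingers above 1 N), for 0.8 s.
2. the can stands upright on the bench again, let go (height (world z) of can below 0.006 m and angle between can's own z axis and vertical below 0.1 rad and contact force between can and the fingers below 0.1 N and linear speed of can below 0.03 m/s), for 0.2 s.
At the end, for the whole second after the job is handed in: Foot gripped, still, its plate flush on the board (within 0.05 rad and 4 mm of the face), within 10 mm of the middle of the pencilled square along both edges, square to it within 0.12 rad, pushed with 4 to 30 N; the can stands upright on the bench, released (all of step 2 and angle between the z axis of foot and the z axis of seat, either way round below 0.05 rad and (angle between the x axis of foot and the x axis of seat, either way round below 0.12 rad or angle between the x axis of foot and the y axis of seat, either way round below 0.12 rad) and z of foot in the frame of seat between -0.004 and 0.004 m and x of foot in the frame of seat between -0.01 and 0.01 m and y of foot in the frame of seat between -0.01 and 0.01 m and contact force between foot and stand between 4 and 30 N and contact force between foot and the fingers above 5 N and linear speed of foot below 0.01 m/s); the arm keeps its last pose, push and grip.
It fails at once if the cone, the hammer or the tape roll is shifted by more than 2 cm (distance of any of cone, hammer, tape from where it was at the start of the episode above 0.02 m).
It fails at once if the foot is rammed onto the board with more than 60 N (contact force between foot and stand above 60 N).
It also fails if it takes over 58 s, if anything falls off the work surface, if the arm or the gripper's body presses on something with over 40 N, if the wrist force passes 120 N, or if a joint passes its speed limit or range.

## Working session

There is one attempt and no reset: what is moved stays moved. The work goes in short steps, Python scripts to look and compute and a shell command to move; the robot and the scene stay as the last step left them, time stands still between calls to the robot, and variables do not carry over. Pictures are saved under pics/ and viewed, at most 10 in all, crops included, and the job is handed in when it is done.

```bash
mkdir -p pics; cat > h.py <<'E'
import numpy as np, cv2
from bench import robot
from scipy.spatial.transform import Rotation as R
def cam(name):
    c=robot.calibration(name); o=robot.get_obs()
    if 'extrinsics' in c: T=np.array(c['extrinsics'])
    else:
        W=np.eye(4);W[:3,:3]=R.from_euler('xyz',o['ee_rot']).as_matrix();W[:3,3]=o['tool_pos'];T=W@np.array(c['hand_eye'])
    im,d=robot.snapshot(name)
    return im,d,np.array(c['mtx']),np.array(c['D']),T
def cloud(d,K,D,T):
    h,w=d.shape;u,v=np.meshgrid(np.arange(w),np.arange(h))
    n=cv2.undistortPoints(np.stack([u,v],-1).reshape(-1,1,2).astype(np.float64),K,D).reshape(h,w,2)
    P=np.dstack([n*d[...,None],d])@T[:3,:3].T+T[:3,3]
    P[d<=0]=np.nan
    return P
E
python3 - <<'E'
from h import *
print(robot.get_obs())
ims=[]
for n in ['scene','top']:
    im,d,K,D,T=cam(n);P=cloud(d,K,D,T);np.savez(n,P=P,im=im,K=K,D=D,T=T)
    cv2.imwrite(f'pics/{n}.png',im[...,::-1])
    print(n,T[:3,3].round(3))
    for q in ['can','nozzle','foot','stand','cone','hammer','tape']:
        for b in robot.boxes_of(q,n)[:1]:
            l,t,r,bb=[int(x) for x in b['bbox']]
            p=P[t:bb,l:r].reshape(-1,3);p=p[~np.isnan(p[:,0])];p=p[p[:,2]>.01]
            print(q,round(b['p'],2),[l,t,r,bb],p.min(0).round(3) if len(p) else'',p.max(0).round(3) if len(p) else '',np.median(p,0).round(3) if len(p) else '')
E
```

```text
{'time': 0.0, 'joint_positions': array([-1.42610254e+00,  8.79201362e-02,  1.37221913e+00, -2.49616141e-05,
        1.68358383e+00, -1.03089534e-01]), 'qvel': array([ 0.0005641 ,  0.00071973, -0.00016161,  0.00080116, -0.00042968,
        0.00188645]), 'joint_torque': array([-3.92233806e-04, -3.40179133e+01, -3.02433944e+01,  7.17359246e-02,
        3.29104986e-02, -1.67771868e-04]), 'tool_pos': array([ 0.13481378, -0.53272328,  0.22934099]), 'ee_rot': array([-3.13947097e+00, -1.94559693e-04,  2.47780335e-01]), 'wrist_force': array([0.06760746, 0.99100623, 0.06511382]), 'wrist_torque': array([-0.04057135, -0.03473863,  0.02360195]), 'finger_force': 0.0, 'width': 0.09412160371225019}
scene [1.046 0.392 0.874]
can 0.94 [212, 100, 231, 139] [ 0.411 -0.328  0.013] [ 0.459 -0.28   0.161] [ 0.444 -0.293  0.097]
nozzle 0.93 [211, 103, 228, 145] [ 0.411 -0.328  0.01 ] [ 0.46  -0.28   0.161] [ 0.445 -0.294  0.099]
stand 0.9 [223, 177, 313, 268] [ 0.503 -0.037  0.01 ] [0.71  0.17  0.158] [0.626 0.074 0.025]
cone 0.95 [298, 270, 320, 305] [0.68  0.244 0.01 ] [0.723 0.294 0.131] [0.708 0.274 0.0
[... 194 characters left out ...]
.123]
top [0.496 0.015 1.139]
can 0.86 [353, 221, 382, 248] [ 0.404 -0.323  0.011] [ 0.471 -0.28   0.162] [ 0.432 -0.293  0.135]
nozzle 0.85 [351, 222, 381, 248] [ 0.404 -0.32   0.011] [ 0.466 -0.28   0.162] [ 0.432 -0.292  0.134]
foot 0.59 [142, 205, 176, 238] [0.447 0.272 0.01 ] [0.528 0.347 0.082] [0.489 0.297 0.074]
stand 0.92 [201, 146, 275, 210] [ 0.514 -0.047  0.01 ] [0.705 0.168 0.156] [0.595 0.057 0.118]
cone 0.79 [156, 139, 178, 162] [0.67  0.244 0.01 ] [0.72  0.289 0.133] [0.687 0.262 0.068]
hammer 0.72 [332, 112, 399, 186] [ 0.577 -0.433  0.01 ] [ 0.798 -0.228  0.03 ] [ 0.668 -0.322  0.022]
tape 0.71 [103, 177, 132, 206] [0.54  0.381 0.01 ] [0.618 0.46  0.034] [0.58  0.421 0.027]
```

View pics/scene.png

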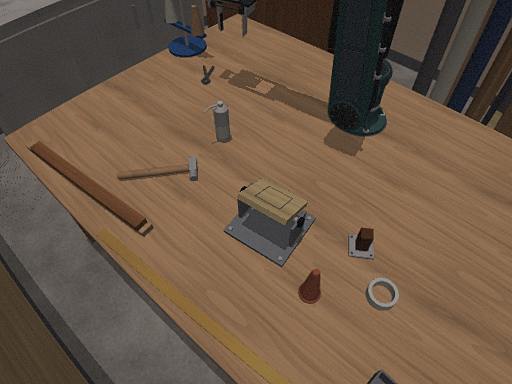

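View pics/top.png

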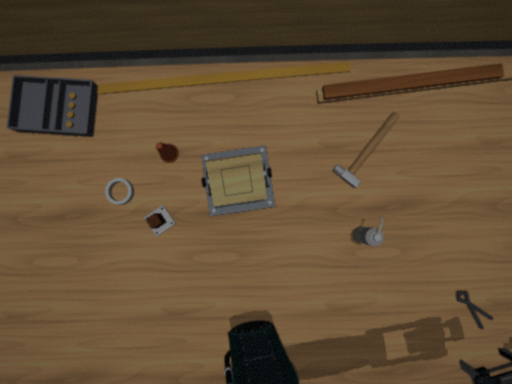

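The scene view shows the can at (221,122) with its spout to the left. The stand is at (270,215), the foot at (362,243), the cone at (312,285) and the tape at (382,293). In the top view, the can at (373,237) has its spout pointing up, which is roughly +x. The board is at (238,180) and the foot at (158,221). Next I'll fit the geometry.

```bash
python3 - <<'E'
from h import *
for n in ['scene','top']:
    P=np.load(n+'.npz')['P'].reshape(-1,3);P=P[~np.isnan(P[:,0])]
    def reg(x0,x1,y0,y1,z0,z1):
        m=(P[:,0]>x0)&(P[:,0]<x1)&(P[:,1]>y0)&(P[:,1]<y1)&(P[:,2]>z0)&(P[:,2]<z1);return P[m]
    print(n)
    B=reg(.5,.72,-.05,.18,.085,.17)
    # ransac plane
    rng=np.random.default_rng(0);best=None;bc=0
    for _ in range(400):
        a,b,c=B[rng.choice(len(B),3,False)];nn=np.cross(b-a,c-a);l=np.linalg.norm(nn)
        if l<1e-6: continue
        nn/=l
        if abs(nn[2])<.75: continue
        k=abs((B-a)@nn)<.003
        if k.sum()>bc: bc=k.sum();best=k
    Q=B[best];c=Q.mean(0);nn=np.linalg.svd(Q-c)[2][2];nn*=np.sign(nn[2])
    print('plane',c.round(4),nn.round(3),'tilt',np.degrees(np.arccos(nn[2])).round(1),'yaw',np.degrees(np.arctan2(-nn[1],-nn[0])).round(1),bc,len(B))
    # rect in plane
    xs=np.array([0,0,1])-nn*nn[2];xs/=np.linalg.norm(xs);ys=np.cross(nn,xs)
    uv=np.c_[(Q-c)@xs,(Q-c)@ys].astype(np.float32);r=cv2.minAreaRect(uv)
    print('rect',r,'ctr',(c+xs*r[0][0]+ys*r[0][1]).round(4))
    S=reg(.46,.76,-.09,.22,.008,.02);r=cv2.minAreaRect(S[:,:2].astype(np.float32));print('base',r)
    F=reg(.42,.55,.25,.37,.005,.015);r=cv2.minAreaRect(F[:,:2].astype(np.float32));print('plate',r,len(F))
    F=reg(.42,.55,.25,.37,.068,.09);r=cv2.minAreaRect(F[:,:2].astype(np.float32));print('stub',r,len(F))
    C=reg(.38,.5,-.36,-.24,.145,.175);print('cantop',len(C),C.mean(0).round(4));
    C=reg(.38,.55,-.36,-.24,.125,.15);print('canshoulder',len(C),C.mean(0).round(4),C.min(0).round(3),C.max(0).round(3))
    C=reg(.38,.5,-.36,-.24,.02,.12);x,y=C[:,:2].T;s=np.linalg.lstsq(np.c_[2*x,2*y,np.ones(len(x))],x*x+y*y,rcond=None)[0];print('cyl',s[:2].round(4),np.sqrt(s[2]+s[0]**2+s[1]**2),len(C))
E
```

```text
scene
plane [0.5983 0.0615 0.1301] [-0.401 -0.047  0.915] tilt 23.8 yaw 6.7 1477 1983
rect ((-0.0062640756368637085, -0.0029105842113494873), (0.1513015627861023, 0.13444051146507263), 89.45356750488281) ctr [0.593  0.058  0.1276]
base ((0.6057378053665161, 0.059719268232584), (0.19125613570213318, 0.20092134177684784), 6.7451066970825195)
plate ((0.4994112253189087, 0.30292803049087524), (0.07688861340284348, 0.08874748647212982), 11.448856353759766) 313
stub ((0.4918290376663208, 0.3015569746494293), (0.034697145223617554, 0.035548944026231766), 33.86423873901367) 168
cantop 67 [ 0.445  -0.3089  0.1533]
canshoulder 139 [ 0.4426 -0.2994  0.1378] [ 0.411 -0.328  0.125] [ 0.484 -0.281  0.15 ]
cyl [ 0.4305 -0.3073] 0.023908972902869387 318
top
plane [0.5938 0.0598 0.1269] [-0.404 -0.048  0.913] tilt 24.0 yaw 6.8 2255 2817
rect ((-0.002223789691925049, -0.00014860928058624268), (0.13116046786308289, 0.14970459043979645), 0.07816428691148758) ctr [0.5918 0.0594 0.1259]
base ((0.6032751798629761, 0.06242972984910011), (0.189910888671875, 0.20251238346099854), 6.758522033691406)
plate ((0.48847851157188416, 0.30296915769577026), (0.06958287954330444, 0.07040581107139587), 32.877445220947266) 249
stub ((0.48823487758636475, 0.3031363785266876), (0.03397422656416893, 0.035407595336437225), 32.78310012817383) 155
cantop 106 [ 0.4384 -0.3083  0.1536]
canshoulder 222 [ 0.4308 -0.3008  0.1388] [ 0.404 -0.326  0.125] [ 0.481 -0.28   0.15 ]
cyl [ 0.4287 -0.3063] 0.024909991360883947 172
```

```bash
python3 - <<'E'
import cv2,numpy as np
t=cv2.imread('pics/top.png');s=cv2.imread('pics/scene.png')
a=cv2.resize(t[205:255,340:400],None,fx=6,fy=6,interpolation=cv2.INTER_CUBIC)
b=cv2.resize(s[92:142,195:255],None,fx=6,fy=6,interpolation=cv2.INTER_CUBIC)
c=cv2.resize(t[140:215,195:285],None,fx=4,fy=4,interpolation=cv2.INTER_CUBIC);d=cv2.resize(s[175:250,230:320],None,fx=4,fy=4,interpolation=cv2.INTER_CUBIC)
cv2.imwrite('pics/crop1.png',np.vstack([np.hstack([a,b]),np.hstack([c,d])]))
E
```

```text
(no output)
```

View pics/crop1.png

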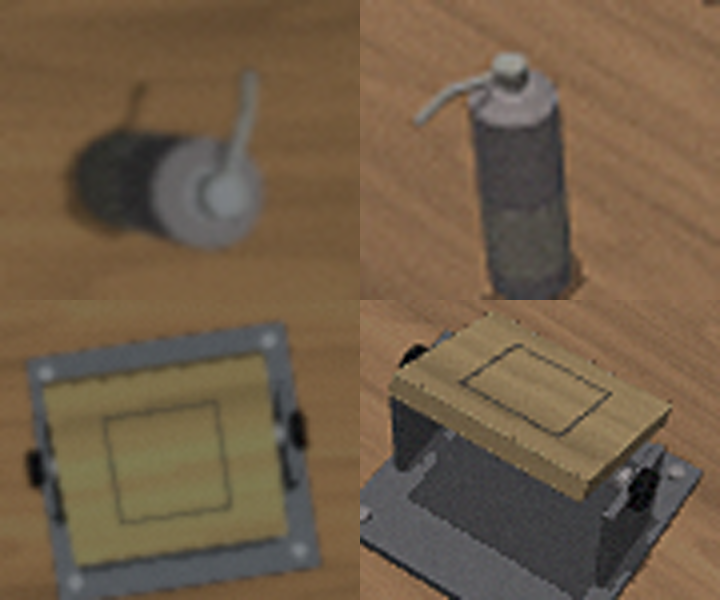

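```bash
python3 - <<'E'
from h import *
z=np.load('top.npz')
def ray(u,v,h,n='top'):
    z=np.load(n+'.npz');x=cv2.undistortPoints(np.array([[[u,v]]],float),z['K'],z['D']).ravel()
    d=z['T'][:3,:3]@np.r_[x,1];o=z['T'][:3,3];return o+d*(h-o[2])/d[2]
tip=ray(340+247/6,205+78/6,.139);but=ray(340+228/6,205+193/6,.159)
print('tip',tip,'button',but,np.degrees(np.arctan2(tip[1]-but[1],tip[0]-but[0])),np.linalg.norm((tip-but)[:2]))
tip2=ray(195+418/6,92+118/6,.139,'scene');but2=ray(195+510/6,92+62/6,.159,'scene')
print('scene',tip2,but2,np.degrees(np.arctan2(tip2[1]-but2[1],tip2[0]-but2[0])))
# seat by ray-plane
c=np.array([.5938,.0598,.1269]);n=np.array([-.404,-.048,.913])
for cm,pts,off,org in [('top',[(104,118),(218,102),(231,207),(119,222)],4,(195,140)),('scene',[(521,45),(611,94),(563,134),(460,82)],4,(230-90,175))]:
    z=np.load(cm+'.npz');q=[]
    for p in pts:
        u,v=org[0]+p[0]/4,org[1]+p[1]/4
        x=cv2.undistortPoints(np.array([[[u,v]]],float),z['K'],z['D']).ravel();d=z['T'][:3,:3]@np.r_[x,1];o=z['T'][:3,3]
        q.append(o+d*((c-o)@n)/(d@n))
    q=np.array(q);print(cm,q.mean(0).round(4),np.linalg.norm(q-np.roll(q,1,0),axis=1).round(3),[np.degrees(np.arctan2((q[i]-q[i-1])[1],(q[i]-q[i-1])[0])).round(1) for i in range(4)])
E
```

```text
tip [ 0.47848021 -0.32450295  0.139     ] button [ 0.42922822 -0.30703655  0.159     ] -19.52620814218547 0.05225738009003216
scene [ 0.35105158 -0.18053186  0.139     ] [ 0.30033118 -0.15843796  0.159     ] -23.538029697076883
top [0.5905 0.0583 0.1254] [0.075 0.077 0.076 0.078] [np.float64(5.1), np.float64(-83.6), np.float64(-174.5), np.float64(96.0)]
scene [0.5898 0.0592 0.1251] [0.078 0.074 0.071 0.078] [np.float64(-175.7), np.float64(95.7), np.float64(6.8), np.float64(-80.1)]
```

```bash
python3 -m handwheel '[[[0,0,-0.095],[0.74,0.565,0.1],0],[[0,0,-0.095],[0.74,0.565,0.1],0],[[0,0,-0.095],[0.74,0.565,0],0],[[0,0,-0.095],[0.74,0.565,0],0],[[0,0,0],[0.74,0.565,0],0]]'; python3 -m handwheel '[[[0,0,0],[0.74,0.565,0],0],[[0,0,0],[0.74,0.565,0],0],[[0,0,0],[0.72,0.565,0],0],[[0,0,0],[0,0,0],0],[[0,0,0],[0,0,0],0]]'
python3 - <<'E'
from h import *
o=robot.get_obs();print(o['tool_pos'],o['ee_rot'])
im,d,K,D,T=cam('wrist');np.savez('wrist',P=cloud(d,K,D,T),im=im);cv2.imwrite('pics/w1.png',im[...,::-1])
print(T.round(3))
E
```

```text
time: 1.3
tool_pos: [0.313, -0.3976, 0.2404]
ee_rot: [3.141, -0.001, -0.319]
wrist_force: [-0.2, -0.7, 0.7]
width: 0.0938
finger_force: 0.0
time: 1.8
tool_pos: [0.4224, -0.3132, 0.2401]
ee_rot: [3.141, 0.001, -0.313]
wrist_force: [-0.4, 0.4, -0.1]
width: 0.0936
finger_force: 0.0
[ 0.4224133  -0.31324873  0.24005047] [ 3.14092391e+00  5.66570252e-04 -3.13451632e-01]
[[-0.308 -0.913 -0.269  0.501]
 [-0.951  0.296  0.086 -0.339]
 [ 0.001  0.282 -0.959  0.395]
 [ 0.     0.     0.     1.   ]]
```

View pics/w1.png

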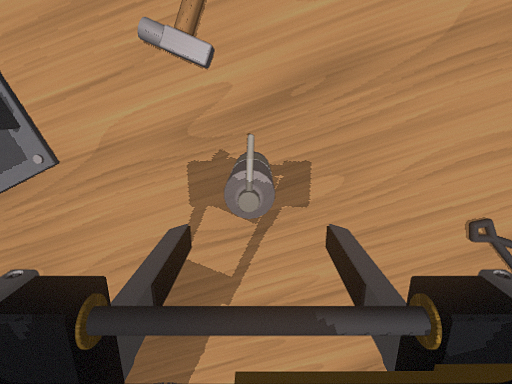

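The wrist view shows the can with its button at (248,202) and the spout tip at (250,135). The spout is nearly parallel to the tool's x axis. The hammer head is at (175,40), well clear.

```bash
python3 - <<'E'
from h import *
w=np.load('wrist.npz');P=w['P'].reshape(-1,3);P=P[~np.isnan(P[:,0])]
m=(abs(P[:,0]-.43)<.09)&(abs(P[:,1]+.307)<.09);P=P[m]
B=P[(P[:,2]>.156)&(P[:,2]<.165)];print('button',len(B),B.mean(0))
S=P[(P[:,2]>.138)&(P[:,2]<.158)&(np.hypot(P[:,0]-.43,P[:,1]+.307)>.03)&(np.hypot(P[:,0]-.43,P[:,1]+.307)<.065)]
print('spout',len(S));c=S[:,:2].mean(0);v=np.linalg.svd(S[:,:2]-c)[2][0];v*=np.sign(v[0]);print(c,np.degrees(np.arctan2(v[1],v[0])),S[np.argmax(S[:,0])])
C=P[(P[:,2]>.03)&(P[:,2]<.13)];x,y=C[:,:2].T
if len(C)>20:
  s=np.linalg.lstsq(np.c_[2*x,2*y,np.ones(len(x))],x*x+y*y,rcond=None)[0];print('cyl',s[:2],np.sqrt(s[2]+s[0]**2+s[1]**2),len(C))
C=P[(P[:,2]>.132)&(P[:,2]<.14)&(np.hypot(P[:,0]-.43,P[:,1]+.307)<.035)];print('rim',len(C),C.min(0),C.max(0),cv2.minEnclosingCircle(C[:,:2].astype(np.float32)))
E
```

```text
button 453 [ 0.43609651 -0.30951424  0.15867049]
spout 242
[ 0.47176143 -0.3225964 ] -19.912688629791422 [ 0.48569554 -0.32665599  0.14068342]
cyl [ 0.43120015 -0.30783096] 0.024970042204691147 440
rim 648 [ 0.40659604 -0.33245361  0.1323177 ] [ 0.45643254 -0.28353912  0.13999563] ((0.4315808415412903, -0.30792006850242615), 0.025037424638867378)
```

```bash
python3 -m handwheel '[[[0,0,-0.022],[0.17,0.11,0],0],[[0,0,0],[0,0,-0.6],0],[[0,0,0],[0,0,-0.6],0],[[0,0,0],[0,0,-0.6],0],[[0,0,0],[0,0,-0.58],0]]'; python3 -m handwheel '[[[0,0,0],[0,0,0],0],[[0,0,0],[0,0,0],0]]'
```

```text
time: 2.35
tool_pos: [0.4289, -0.3099, 0.1201]
ee_rot: [3.141, 0.0, -0.354]
wrist_force: [0.4, -0.1, -0.1]
width: 0.0941
finger_force: 0.0
time: 2.55
tool_pos: [0.4295, -0.3094, 0.1214]
ee_rot: [3.141, 0.001, -0.353]
wrist_force: [0.2, -0.5, 1.3]
width: 0.0938
finger_force: 0.0
```

```bash
python3 -m handwheel '[[[0,0,0],[0.03,0.03,0],1],[[0,0,0],[0,0,0],1],[[0,0,0],[0,0,0],1],[[0,0,0],[0,0,0],1],[[0,0,0],[0,0,0],1]]'; python3 -m handwheel '[[[0,0,0],[0,0,0],1],[[0,0,0],[0,0,0],1]]'; python3 -m handwheel '[[[0,0,0],[0,0,0.3],1],[[0,0,0],[0,0,0.5],1],[[0,0,0],[0,0,0.5],1],[[0,0,0],[0,0,0.5],1],[[0,0,0],[0,0,0],1]]'
```

```text
time: 3.05
tool_pos: [0.4322, -0.3069, 0.1216]
ee_rot: [3.141, -0.001, -0.35]
wrist_force: [0.9, -0.3, 1.2]
width: 0.0573
finger_force: 0.0
time: 3.25
tool_pos: [0.432, -0.3069, 0.1213]
ee_rot: [3.141, -0.0, -0.35]
wrist_force: [0.2, -0.6, 0.9]
width: 0.0493
finger_force: 30.0
time: 3.75
tool_pos: [0.4336, -0.3081, 0.216]
ee_rot: [3.138, -0.008, -0.35]
wrist_force: [0.2, -0.2, -2.7]
width: 0.0497
finger_force: 30.0
```

```bash
python3 -m handwheel '[[[0,0,0],[0,0.4,0],1],[[0,0,0],[0,0.8,0],1],[[0,0,0],[0,0.9,0],1],[[0,0,0],[0,0.9,0],1],[[0,0,0],[0,0.9,0],1]]'; python3 -m handwheel '[[[0,0,0],[0,0.9,0],1],[[0,0,0],[0,0.9,0],1],[[0,0,0],[0,0.9,0],1],[[0,0,0],[0,0.9,0],1],[[0,0,0],[0,0.5,-0.3],1]]'; python3 -m handwheel '[[[0,0,0],[0.05,0.36,-0.3],1],[[0,0,0],[0,0,0],1],[[0,0,0],[0,0,0],1],[[0,0,0],[0,0,0],1]]'
python3 - <<'E'
from h import *
o=robot.get_obs();print(o['tool_pos'],o['ee_rot'],o['qvel'].round(3))
im,d,K,D,T=cam('wrist');np.savez('wrist',P=cloud(d,K,D,T),im=im)
im2,*_=cam('scene')
cv2.imwrite('pics/w2.png',np.hstack([im,cv2.resize(im2[60:300,140:400],(416,384))])[:, :800,::-1])
E
```

```text
time: 4.25
tool_pos: [0.4304, -0.1089, 0.2089]
ee_rot: [-3.141, 0.004, -0.351]
wrist_force: [1.2, 1.0, -2.8]
width: 0.0494
finger_force: 30.0
time: 4.75
tool_pos: [0.431, 0.097, 0.1962]
ee_rot: [-3.139, -0.0, -0.347]
wrist_force: [0.7, -0.5, -2.6]
width: 0.0496
finger_force: 30.0
time: 5.15
tool_pos: [0.4342, 0.1107, 0.1811]
ee_rot: [3.141, 0.0, -0.351]
wrist_force: [1.1, -0.1, -2.9]
width: 0.0498
finger_force: 30.0
[0.43422427 0.11065976 0.18114864] [ 3.14103534e+00  9.98427228e-05 -3.51066003e-01] [-0.015 -0.007 -0.016  0.002 -0.     0.002]
```

View pics/w2.png

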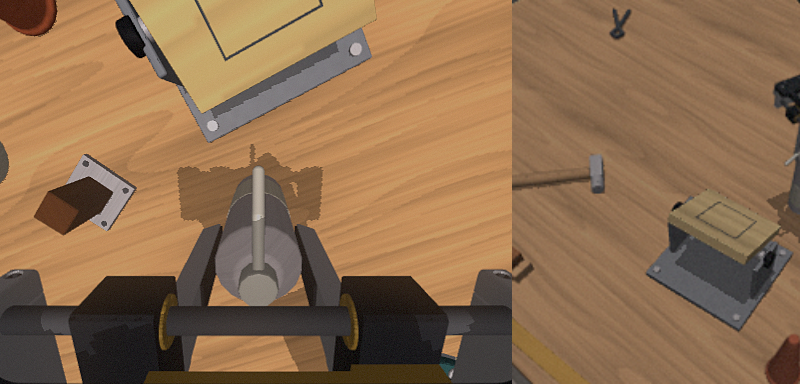

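The wrist view shows the can gripped, with its spout running from (258,290) to its tip at (258,168), ahead toward the board. I'll work out the aim error from depth.

```bash
python3 - <<'E'
from h import *
w=np.load('wrist.npz');P=w['P'];im=w['im']
S=P[166:262,250:268].reshape(-1,3);S=S[(S[:,2]>.18)&(S[:,2]<.235)]
g=S-np.array([.4342,.1107,0]);r=np.hypot(g[:,0],g[:,1]);S=S[r>.03]
c=S[:,:2].mean(0);v=np.linalg.svd(S[:,:2]-c)[2][0];v*=np.sign(v[0]);print(len(S),c,np.degrees(np.arctan2(v[1],v[0])),S[np.argmax(S[:,0])],S[:,2].max())
C=P.reshape(-1,3);C=C[(C[:,2]>.08)&(C[:,2]<.19)&(np.hypot(C[:,0]-.4342,C[:,1]-.1107)<.035)];x,y=C[:,:2].T
s=np.linalg.lstsq(np.c_[2*x,2*y,np.ones(len(x))],x*x+y*y,rcond=None)[0];print('cyl',s[:2],np.sqrt(s[2]+s[0]**2+s[1]**2),len(C))
seat=np.array([.591,.059,.126])
for a in (-20.1,np.degrees(np.arctan2(v[1],v[0]))):
  can=np.array([.4335,.1105,.0600]);a=np.radians(a)
  X=np.array([np.cos(a),np.sin(a),0]);noz=can+.057*X+[0,0,.139];d=np.cos(.611)*X-[0,0,np.sin(.611)];Y=np.array([-np.sin(a),np.cos(a),0]);Z=np.cross(d,Y)
  e=seat-noz;print(noz,e@d,e@Y,e@Z)
E
```

```text
795 [0.47517202 0.0953202 ] -20.872742268142392 [0.48859972 0.09154903 0.2019795 ] 0.2179616671029626
cyl [0.42667089 0.11309616] 0.03188298755657923 2717
[0.48702837 0.0909114  0.199     ] 0.13083542098466253 0.0057630479143569845 0.0025132710220513842
[0.48675932 0.09019127 0.199     ] 0.13075942346397684 0.007995964670958793 0.0024600417208367666
```

```bash
python3 -m handwheel '[[[0,0,0],[0.03,-0.13,0.02],1],[[0,0,0],[0,0,0],1],[[0,0,0],[0,0,0],1],[[0,0,0],[0,0,0],1],[[0,0,0],[0,0,0],1]]'; for i in 1 2; do python3 -m handwheel '[[[0,0,0],[0,0,0],1],[[0,0,0],[0,0,0],1],[[0,0,0],[0,0,0],1],[[0,0,0],[0,0,0],1],[[0,0,0],[0,0,0],1]]'; done
```

```text
time: 5.75
tool_pos: [0.436, 0.1046, 0.1822]
ee_rot: [3.142, 0.0, -0.351]
wrist_force: [0.2, 0.4, -2.7]
width: 0.0497
finger_force: 30.0
time: 6.25
tool_pos: [0.436, 0.1047, 0.1821]
ee_rot: [3.141, 0.0, -0.35]
wrist_force: [-0.1, 0.2, -2.3]
width: 0.0496
finger_force: 30.0
time: 6.75
tool_pos: [0.436, 0.1047, 0.1821]
ee_rot: [3.141, 0.0, -0.35]
wrist_force: [-0.1, -0.3, -2.6]
width: 0.0494
finger_force: 30.0
```

I nudged the can the wrong way: the error is still within 25 mm, but larger than before. I'll correct it and hold again.

```bash
python3 -m handwheel '[[[0,0,0],[0.03,0.26,0],1],[[0,0,0],[0,0,0],1],[[0,0,0],[0,0,0],1],[[0,0,0],[0,0,0],1],[[0,0,0],[0,0,0],1]]'; for i in 1 2; do python3 -m handwheel '[[[0,0,0],[0,0,0],1],[[0,0,0],[0,0,0],1],[[0,0,0],[0,0,0],1],[[0,0,0],[0,0,0],1],[[0,0,0],[0,0,0],1]]'; done
python3 -m handwheel '[[[0,0,0],[0,-0.4,0],1],[[0,0,0],[0,-0.8,0],1],[[0,0,0],[0,-0.9,0],1],[[0,0,0],[0,-0.9,0],1],[[0,0,0],[0,-0.9,0],1]]'; python3 -m handwheel '[[[0,0,0],[0,-0.9,0],1],[[0,0,0],[0,-0.6,-0.4],1],[[0,0,0],[0,-0.2,-0.4],1],[[0,0,0],[0,0,0],1],[[0,0,0],[0,0,0],1]]'
```

```text
time: 7.25
tool_pos: [0.4375, 0.1176, 0.1821]
ee_rot: [3.141, -0.0, -0.35]
wrist_force: [0.0, 0.5, -2.4]
width: 0.0498
finger_force: 30.0
time: 7.75
tool_pos: [0.4375, 0.1176, 0.1822]
ee_rot: [3.142, -0.0, -0.351]
wrist_force: [0.4, 0.5, -2.5]
width: 0.0498
finger_force: 30.0
time: 8.25
tool_pos: [0.4375, 0.1177, 0.1821]
ee_rot: [3.142, 0.0, -0.35]
wrist_force: [0.9, -0.8, -3.2]
width: 0.0496
finger_force: 30.0
time: 8.75
tool_pos: [0.4373, -0.0789, 0.1824]
ee_rot: [-3.142, -0.001, -0.35]
wrist_force: [1.4, -0.8, -2.7]
width: 0.0499
finger_force: 30.0
time: 9.25
tool_pos: [0.4373, -0.1619, 0.1421]
ee_rot: [-3.141, 0.001, -0.351]
wrist_force: [1.2, 0.5, -1.9]
width: 0.0498
finger_force: 30.0
```

```bash
python3 -m handwheel '[[[0,0,0],[0,0,-0.2],1],[[0,0,0],[0,0,-0.15],1],[[0,0,0],[0,0,-0.04],1],[[0,0,0],[0,0,-0.02],1],[[0,0,0],[0,0,0],1]]'
```

```text
time: 9.75
tool_pos: [0.4376, -0.162, 0.1217]
ee_rot: [3.142, -0.0, -0.35]
wrist_force: [0.2, -1.4, -2.9]
width: 0.0496
finger_force: 30.0
```

```bash
python3 -m handwheel '[[[0,0,0],[0,0,-0.015],1],[[0,0,0],[0,0,0],1]]'; python3 -m handwheel '[[[0,0,0],[0,0,0],0],[[0,0,0],[0,0,0],0],[[0,0,0],[0,0,0],0],[[0,0,0],[0,0,0],0],[[0,0,0],[0,0,0],0]]';python3 -m handwheel '[[[0,0,0],[0,0,0],0],[[0,0,0],[0,0,0],0]]'
```

```text
time: 9.95
tool_pos: [0.4378, -0.1624, 0.1213]
ee_rot: [3.141, -0.001, -0.35]
wrist_force: [-0.1, -0.0, -2.3]
width: 0.0495
finger_force: 30.0
time: 10.45
tool_pos: [0.4376, -0.1624, 0.1211]
ee_rot: [3.141, -0.0, -0.35]
wrist_force: [0.4, -0.1, 0.5]
width: 0.0859
finger_force: 0.0
time: 10.65
tool_pos: [0.4375, -0.1623, 0.1209]
ee_rot: [3.142, 0.0, -0.35]
wrist_force: [1.2, 0.1, -0.5]
width: 0.0938
finger_force: 0.0
```

```bash
python3 -m handwheel '[[[0,0,0],[0,0,0.5],0],[[0,0,0],[0,0,0.9],0],[[0,0,0],[0,0,0.9],0],[[0,0,0.084],[0,0.6,0],0],[[0,0,0.084],[0,0.9,0],0]]'; python3 -m handwheel '[[[0,0,0.084],[0.1,0.9,0],0],[[0,0,0.084],[0.1,0.9,0],0],[[0,0,0.084],[0.1,0.9,0],0],[[0,0,0.084],[0.1,0.9,0],0],[[0,0,0.084],[0.1,0.9,0],0]]'; python3 -m handwheel '[[[0,0,0],[0.1,0.9,0],0],[[0,0,0],[0.2,0.9,0],0],[[0,0,0],[0.2,0.9,0],0],[[0,0,0],[0.1,0.4,0],0],[[0,0,0],[0,0,0],0]]'
python3 - <<'E'
from h import *
o=robot.get_obs();print(o['tool_pos'],o['ee_rot'])
im,d,K,D,T=cam('wrist');P=cloud(d,K,D,T);np.savez('wrist',P=P,im=im);cv2.imwrite('pics/w3.png',im[...,::-1])
P=P.reshape(-1,3);F=P[(abs(P[:,0]-.488)<.06)&(abs(P[:,1]-.303)<.06)]
for a,b in ((.006,.011),(.07,.085)):
    q=F[(F[:,2]>a)&(F[:,2]<b)];print(len(q),cv2.minAreaRect(q[:,:2].astype(np.float32)) if len(q)>3 else '')
im,d,K,D,T=cam('top');P=cloud(d,K,D,T).reshape(-1,3)
C=P[(abs(P[:,0]-.437)<.05)&(abs(P[:,1]+.162)<.05)&(P[:,2]>.13)];print('can top',len(C),C.mean(0),C.max(0))
E
```

```text
time: 11.15
tool_pos: [0.4385, -0.0883, 0.238]
ee_rot: [3.14, -0.004, -0.085]
wrist_force: [1.3, 0.4, -1.1]
width: 0.0945
finger_force: 0.0
time: 11.65
tool_pos: [0.4624, 0.1396, 0.2361]
ee_rot: [3.141, -0.001, 0.579]
wrist_force: [0.3, -0.4, -0.1]
width: 0.0942
finger_force: 0.0
time: 12.15
tool_pos: [0.4923, 0.2953, 0.2348]
ee_rot: [-3.141, 0.001, 0.577]
wrist_force: [-0.5, -0.3, 0.5]
width: 0.0938
finger_force: 0.0
[0.49231226 0.29526387 0.23479783] [-3.14095282e+00  1.27888183e-03  5.77079734e-01]
1458 ((0.4912221133708954, 0.3004171848297119), (0.06956954300403595, 0.07001917064189911), 32.99772262573242)
889 ((0.49148574471473694, 0.30115893483161926), (0.033955167979002, 0.033832404762506485), 33.331016540527344)
can top 302 [ 0.43887284 -0.1608375   0.14326732] [ 0.48540324 -0.13636196  0.16024967]
```

```bash
python3 -m handwheel '[[[0,0,0],[-0.02,0.11,0],0],[[0,0,0],[0,0,-0.6],0],[[0,0,0],[0,0,-0.8],0],[[0,0,0],[0,0,-0.8],0],[[0,0,0],[0,0,-0.8],0]]'; python3 -m handwheel '[[[0,0,0],[0,0,-0.57],0],[[0,0,0],[0,0,0],0],[[0,0,0],[0,0,0],0]]'; python3 -m handwheel '[[[0,0,0],[0,0,0],1],[[0,0,0],[0,0,0],1],[[0,0,0],[0,0,0],1],[[0,0,0],[0,0,0],1],[[0,0,0],[0,0,0],1]]'; python3 -m handwheel '[[[0,0,0],[0,0,0],1],[[0,0,0],[0,0,0],1],[[0,0,0],[0,0,0],1],[[0,0,0],[0,0,0],1],[[0,0,0],[0,0,0],1]]'
```

```text
time: 12.75
tool_pos: [0.4917, 0.2971, 0.0854]
ee_rot: [3.141, -0.002, 0.571]
wrist_force: [0.6, 0.1, 0.3]
width: 0.094
finger_force: 0.0
time: 13.05
tool_pos: [0.4918, 0.2975, 0.0581]
ee_rot: [3.141, -0.0, 0.572]
wrist_force: [0.9, -0.2, 0.9]
width: 0.094
finger_force: 0.0
time: 13.55
tool_pos: [0.4917, 0.2983, 0.0579]
ee_rot: [3.141, -0.001, 0.573]
wrist_force: [-0.5, 0.6, -0.2]
width: 0.0572
finger_force: 0.0
time: 14.05
tool_pos: [0.4913, 0.2984, 0.0573]
ee_rot: [-3.141, 0.0, 0.573]
wrist_force: [-1.0, 1.0, -1.3]
width: 0.0336
finger_force: 30.0
```

```bash
python3 -m handwheel '[[[0,0,0],[0,0,0.5],1],[[0,0,0],[0,0,0.9],1],[[0,0,0],[0,0,0.9],1],[[0,0,0],[0,0,0.9],1],[[0,0,0],[0,0,0.6],1]]'; python3 -m handwheel '[[[0,0,-0.0725],[0.1,-0.5,0],1],[[0,0,-0.0725],[0.2,-0.9,0],1],[[0,0,-0.0725],[0.2,-0.9,0],1],[[0,0,-0.0725],[0.2,-0.9,0],1],[[0.008,-0.066,0],[0.2,-0.9,0],1]]';python3 -m handwheel '[[[0.008,-0.066,0],[0.14,-0.7,0],1],[[0.008,-0.066,0],[0,-0.1,0],1],[[0.008,-0.066,0],[0,0,0],1],[[0,0,0],[0,0,0],1],[[0,0,0],[0,0,0],1]]'
cat > e.py <<'E'
from h import *
o=robot.get_obs();W=R.from_euler('xyz',o['ee_rot']);M=W.as_matrix()
n=np.array([-.4025,-.0477,.914]);n/=np.linalg.norm(n);seat=np.array([.591,.059,.126])
xs=np.array([0,0,1])-n*n[2];xs/=np.linalg.norm(xs);ys=np.cross(n,xs)
G=np.c_[xs,-ys,-n]
foot=o['tool_pos']+M@[.0013,0,.0573]
print('rot units',((R.from_matrix(G)*W.inv()).as_rotvec()/np.pi*2).round(4))
e=foot-seat;print('foot in seat mm',np.round(1000*np.array([e@xs,e@ys,e@n]),1),'F',o['wrist_force'].round(1))
print('shift xy to centre, units',((-(e@xs)*xs-(e@ys)*ys)/.05).round(3),'per mm press',(-n*.001/.05).round(4))
E
python3 e.py
```

```text
time: 14.55
tool_pos: [0.4921, 0.2982, 0.2508]
ee_rot: [3.14, -0.004, 0.573]
wrist_force: [0.4, -0.2, -1.5]
width: 0.0338
finger_force: 30.0
time: 15.05
tool_pos: [0.538, 0.0909, 0.2451]
ee_rot: [3.141, -0.103, 0.115]
wrist_force: [1.6, -0.1, -2.5]
width: 0.0338
finger_force: 30.0
time: 15.55
tool_pos: [0.5428, 0.053, 0.2468]
ee_rot: [-3.141, -0.415, 0.117]
wrist_force: [0.8, -0.5, -3.0]
width: 0.0341
finger_force: 30.0
rot units [-0.0004 -0.0017  0.0003]
foot in seat mm [ 5.7 -0.3 72.8] F [ 0.8 -0.5 -3. ]
shift xy to centre, units [-0.104 -0.007 -0.046] per mm press [ 0.0081  0.001  -0.0183]
```

```bash
python3 -m handwheel '[[[0,-0.002,0],[-0.1,-0.005,-0.05],1],[[0,0,0],[0.15,0.02,-0.34],1],[[0,0,0],[0.15,0.02,-0.34],1],[[0,0,0],[0.13,0.015,-0.3],1],[[0,0,0],[0,0,0],1]]'; python3 e.py
python3 - <<'E'
from h import *
im,d,K,D,T=cam('wrist');im2,d2,K2,D2,T2=cam('scene');np.savez('s2',im=im2,P=cloud(d2,K2,D2,T2))
cv2.imwrite('pics/w4.png',np.hstack([im[:, 80:440],cv2.resize(im2[150:246,220:325],(420,384),interpolation=cv2.INTER_CUBIC)])[...,::-1])
E
```

```text
time: 16.05
tool_pos: [0.5595, 0.0562, 0.1927]
ee_rot: [-3.14, -0.414, 0.118]
wrist_force: [-0.7, -0.1, -2.6]
width: 0.0335
finger_force: 30.0
rot units [-0.0007 -0.0022 -0.0007]
foot in seat mm [-0.7  1.  16.5] F [-0.7 -0.1 -2.6]
shift xy to centre, units [ 0.015 -0.019  0.006] per mm press [ 0.0081  0.001  -0.0183]
```

View pics/w4.png

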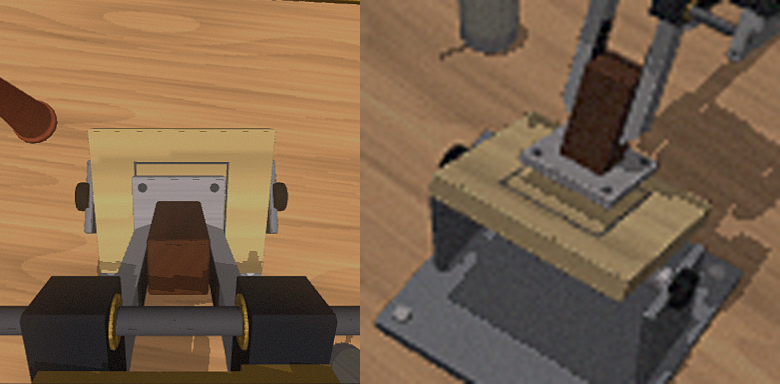

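The foot hangs just above the pencilled square and is parallel and square to it. I'll lower it gently.

```bash
python3 -m handwheel '[[[0,-0.002,0],[0.05,-0.015,-0.07],1],[[0,0,0],[0.032,0.004,-0.073],1],[[0,0,0],[0.016,0.002,-0.037],1],[[0,0,0],[0.008,0.001,-0.018],1],[[0,0,0],[0,0,0],1]]'; python3 -m handwheel '[[[0,0,0],[0.008,0.001,-0.018],1],[[0,0,0],[0.008,0.001,-0.018],1],[[0,0,0],[0,0,0],1]]'; python3 e.py
```

```text
time: 16.65
tool_pos: [0.5652, 0.0553, 0.1859]
ee_rot: [-3.141, -0.424, 0.118]
wrist_force: [0.2, 0.2, -1.8]
width: 0.0337
finger_force: 30.0
time: 16.95
tool_pos: [0.566, 0.0554, 0.1841]
ee_rot: [-3.141, -0.424, 0.118]
wrist_force: [0.5, -0.3, -2.0]
width: 0.0337
finger_force: 30.0
rot units [-0.0007  0.004   0.0001]
foot in seat mm [ 2.2 -0.6  6. ] F [ 0.5 -0.3 -2. ]
shift xy to centre, units [-0.041  0.008 -0.018] per mm press [ 0.0081  0.001  -0.0183]
```

```bash
python3 -m handwheel '[[[0,0.004,0],[-0.03,0.005,-0.02],1],[[0,0,0],[0.012,0.0015,-0.027],1],[[0,0,0],[0.012,0.0015,-0.027],1],[[0,0,0],[0,0,0],1]]'; python3 -m handwheel '[[[0,0,0],[0.008,0.001,-0.018],1],[[0,0,0],[0,0,0],1]]'; python3 e.py
```

```text
time: 17.35
tool_pos: [0.5657, 0.0558, 0.1801]
ee_rot: [-3.14, -0.417, 0.117]
wrist_force: [-0.5, -0.2, -1.9]
width: 0.0338
finger_force: 30.0
time: 17.55
tool_pos: [0.5662, 0.0559, 0.1794]
ee_rot: [-3.14, -0.417, 0.117]
wrist_force: [0.8, 0.1, -2.3]
width: 0.0338
finger_force: 30.0
rot units [-0.0007 -0.      0.    ]
foot in seat mm [ 0.1 -0.1  1.7] F [ 0.8  0.1 -2.3]
shift xy to centre, units [-0.002  0.003 -0.001] per mm press [ 0.0081  0.001  -0.0183]
```

```bash
for i in 1 2 3; do python3 -m handwheel '[[[0,0,0],[0.008,0.001,-0.018],1],[[0,0,0],[0,0,0],1]]' | egrep 'pos|wrist'; done; python3 e.py
```

```text
tool_pos: [0.5666, 0.0559, 0.1786]
wrist_force: [0.0, 0.8, -1.7]
tool_pos: [0.5671, 0.0559, 0.178]
wrist_force: [-1.4, -0.4, -1.1]
tool_pos: [0.5671, 0.056, 0.178]
wrist_force: [-6.0, -0.0, 3.2]
rot units [-0.0005  0.0003 -0.    ]
foot in seat mm [ 0.4 -0.2  0. ] F [-6.  -0.   3.2]
shift xy to centre, units [-0.008  0.002 -0.004] per mm press [ 0.0081  0.001  -0.0183]
```

```bash
python3 -m handwheel '[[[0,0,0],[0.001,0,-0.009],1],[[0,0,0],[0,0,0],1],[[0,0,0],[0,0,0],1]]' | egrep 'pos|wrist';  python3 e.py
```

```text
tool_pos: [0.5672, 0.056, 0.178]
wrist_force: [-7.7, -0.7, 3.8]
rot units [-0.0005  0.0005 -0.0001]
foot in seat mm [ 0.5 -0.2 -0. ] F [-7.7 -0.7  3.8]
shift xy to centre, units [-0.009  0.002 -0.004] per mm press [ 0.0081  0.001  -0.0183]
```

```bash
python3 -m handwheel '[[[0,0,0],[-0.004,0,-0.012],1],[[0,0,0],[0,0,0],1],[[0,0,0],[0,0,0],1],[[0,0,0],[0,0,0],1],[[0,0,0],[0,0,0],1]]' | egrep 'pos|wrist';  python3 -m handwheel '[[[0,0,0],[0,0,0],1],[[0,0,0],[0,0,0],1],[[0,0,0],[0,0,0],1]]'; python3 e.py
```

```text
tool_pos: [0.5671, 0.056, 0.1779]
wrist_force: [-8.1, -0.4, 6.0]
time: 19.25
tool_pos: [0.5671, 0.056, 0.1779]
ee_rot: [-3.141, -0.419, 0.118]
wrist_force: [-7.7, 0.1, 6.8]
width: 0.0342
finger_force: 30.0
rot units [-0.0005  0.001  -0.0001]
foot in seat mm [ 0.4 -0.1 -0.1] F [-7.7  0.1  6.8]
shift xy to centre, units [-0.007  0.002 -0.003] per mm press [ 0.0081  0.001  -0.0183]
```

```bash
python3 - <<'E'
from h import *
im,d,K,D,T=cam('wrist');im2,*_=cam('scene')
cv2.imwrite('pics/w5.png',np.hstack([im[:, 80:440],cv2.resize(im2[150:246,220:325],(420,384),interpolation=cv2.INTER_CUBIC)])[...,::-1])
im,d,K,D,T=cam('top');P=cloud(d,K,D,T).reshape(-1,3)
C=P[(abs(P[:,0]-.437)<.05)&(abs(P[:,1]+.162)<.05)&(P[:,2]>.13)];print('can top',len(C),C.mean(0),C.max(0))
o=[robot.get_obs()['wrist_force']];print(o)
E
```

```text
can top 300 [ 0.43908817 -0.16089266  0.14367534] [ 0.48537355 -0.13632535  0.16166854]
[array([-7.91407356, -0.60012558,  4.78995837])]
```

View pics/w5.png

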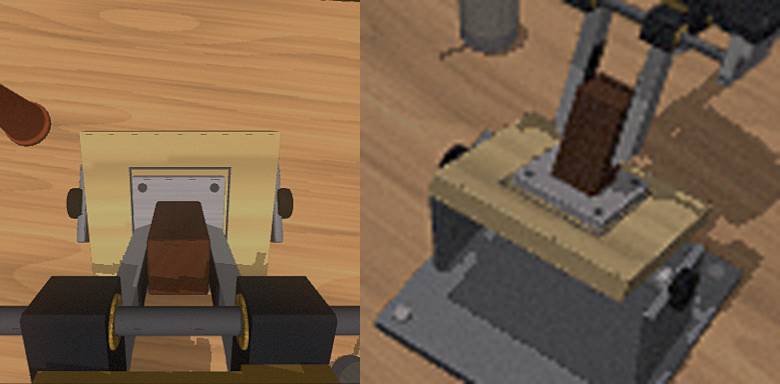

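The plate sits flush inside the pencilled square, with even gaps at the sides (columns 130 and 230) and about 3 mm low along the slope, well within 10 mm. The push is about 11 N, and the can is still standing upright and released.

```bash
python3 -c "
from bench import robot
print(robot.close_job())"
```

```text
the job is handed in; nothing more can be done
None
```

I handed the job in at about 19.5 s, but the hand-in returned no verdict. I aimed the can at the square from about 13 cm and held it for over a second, then stood it back upright and released it. At hand-in the gripper still held the foot flush on the pencilled square, pushing with about 11 N and centred to within about 3 mm; I never touched the cone, hammer or tape.

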